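# Press the tray's two cover caps home on the bench hook

## Task

Two cover caps stick out of two adjoining sides of the wooden card tray. Press one fully home by pushing the tray against the cork face of the bench hook's bar, turn the tray and press the other home in the same way; leave the tray lying flat and released on the board. Do not press on the caps with the gripper, and leave everything else where it is.

Things in the scene. Friction and masses are not known exactly. Their poses are not given: they have to be found in the camera images.
- tray_center (a point): Open wooden card tray, mid-brown wood, square, 100 x 100 mm outside, 45 mm high, walls 12 mm thick, floor 6 mm thick (inside 76 x 76 mm, empty), about 0.28 kg, loose on the board. This point is its centre, 22.5 mm above its underside. z up; +x points to the side with cap_a, +y to the adjoining side with cap_b; the other two sides (-x and -y) are plain.
- cap_a (a joint): Dark round wooden cover cap on the tray's +x side: head 28 mm across and 4 mm thick on a stem that slides straight into the wall. Value = gap in m between the wall and the underside of the head: 0 = home (the head then stands 4 mm proud of the wall), at most 0.012. Starts 7 to 11 mm out. It is a stiff fit: about 5 N moves it, it stays where it is left. An unbacked tray slides before the cap does.
- cap_b (a joint): The same kind of cap on the tray's +y side; same values and stiffness.
- cap_a_head (a point): Centre of the outer face of cap_a, in the middle of its side, 22 mm above the tray's underside; axes as the tray's.
- cap_b_head (a point): Centre of the outer face of cap_b, in the middle of its side, 22 mm above the tray's underside; axes as the tray's.
- board: Bench hook: fixed plywood board 320 (its x) x 480 (its y) x 12 mm lying on the table; origin at the centre of its underside, so its upper surface is 12 mm above. The stop bar stands across it near its far (+x) edge. The tray starts on it in front of the bar, turned so that one cap, or the corner between the two caps, roughly looks to the bar.
- bar_face (a point): Fixed light wooden stop bar, 400 mm long (along y), 40 mm high above the board, 43 mm thick, with a cork-lined face looking to -x. The point is in the middle of the upper edge of that face (115 mm from the board's origin along x); +x points through the bar away from the tray, z up.
- bar: The stop bar itself (part of the bench hook); its origin is 40 mm below point bar_face, at the board's surface.
- tray: The tray of point tray_center; origin at the centre of its underside, same axes.
- pencil: Flat yellow carpenter's pencil, 130 x 10 x 8 mm, lying loose near the board's +y edge. Bystander. Origin: centre of underside.
- sander: Cork sanding block, 70 x 36 x 24 mm, loose near the board's -y edge. Bystander. Origin: centre of underside.
- cards: Stack of corrugated memory cards, 75 x 52 x 15 mm, on the table at the robot's left. Bystander. Origin: centre of underside.
- glue: Glue bottle, 48 mm across, 130 mm tall, on the table at the right. Bystander. Origin: centre of underside.
- mug: White mug, 80 mm across, 90 mm tall, on the table at the left. Bystander. Origin: centre of underside.
- tape: Roll of tape, 90 mm across, 22 mm high, on the table at the right. Bystander. Origin: centre of underside.
- driver: Screwdriver lying on the table at the right. Bystander. Origin: on its underside.
Not all that is in view belongs to the job. What is shaped like the tray but purple or yellow is not meant.

How it is judged:
By the outcome, as a careful person would: the job done as asked, in the order asked, and still so for the second after the job is handed in, with the robot touching nothing.
It also fails if it takes over 58 s, if anything falls off the work surface, if the arm or the gripper's body presses on something with over 40 N, if the wrist force passes 120 N, or if a joint passes its speed limit or range.

## Robot

A 6-joint arm with a two-finger parallel gripper is mounted at the origin on the work surface. World frame = base frame: x ahead of the robot, y to its left, z up, the work surface at z = 0. Lengths are in m, angles in rad, forces in N, time in s.
With the tool pointing down it reaches from about 0.375 to 0.9 m from the base axis. Payload 3.1 kg.
Tool frame: the origin (TCP) lies midway between the tips of the shut fingers; the grasp point (between the pads) lies 19 mm behind it (pinch_z is the distance from the TCP to the grasp point, in m); y points along the fingers, z is the direction in which the jaws open and shut, and the axes are right-handed (so a half turn about y gives the same grasp; the last joint's range is limited). The gripper opens to 87 mm and grips with 3 to 60 N. Pads are 19 mm wide; open, the fingers measure 117 mm over their backs; the gripper's body (75 mm by 190 mm) begins 51 mm behind the grasp point.
Start: joints at [-1.498, 0.527, 1.433, -0, 1.181, -0.178], TCP at [0.156, -0.605, 0.223] pointing down, gripper open.
Joint ranges: [-3.08, 3.08], [-0.75, 2.2], [0.22, 2.44], [-1.43, 4.57], [0, 2.65], [-2.85, 2.85]. Speed limits (rad/s): [2.79, 2.79, 3.14, 3.14, 3.14, 3.14].

## Interface

Orientations are given as a unit quaternion [x, y, z, w].
In Python, from rig import * gives the robot as it stands.
- The arm moves only by the tool drive_tool, never from a script. Its argument "plan" is a list of rows, each a list of 7 numbers: the shift along the tool's x, y, z in mm, then the turn, a rotation vector about the tool's x, y, z in degrees, then the finger opening in mm, from 0 to 87. A call has 1 to 10 rows; each row is the pose to reach, as a shift and turn from the pose commanded when the call began, along the tool's axes at that moment; what a row does not reach only later rows make up. A row lasts 1/10 s, in which the tool goes at most 50 mm and 8.59 degrees, less where a joint would pass 70% of its speed; a pose out of reach is approached as far as the arm can. A call with a gripper value outside its range is refused whole. The fingers move at their own pace and stop on an object; "newtons" is the grip in N (left out, the last holds). Time passes only in rows, so rows that repeat a pose let the fingers close. It gives the time, the measured TCP pose, the force and the opening at its end, in the units of the state.
- get_obs(): the state, without advancing time (a new reading comes with each control period).
- camera(name): name is "side" or "top"; returns the picture (384x512x3 uint8, blue, green, red); there is no depth.
- get_calibration(name): a dict with "fx", "fy", "cx", "cy" (pixels), "D" ([k1, k2, p1, p2, k3] as OpenCV has them; the pictures are not rectified), "origin" and "rotation" of the camera in the world. Camera axes: x right, y down, z forward; pixel columns grow to the right and rows downward; lengths in m; the calibration is good to about 2 mm. A picture is of the moment at which its call begins. get_calibration takes no time and is no camera call.
- hand_in(): hands the job in, once; it reports no verdict.
Trained networks look in the newest picture that a camera, given by its name, has taken for a name from the list of things; names that differ only in an ending like _2 or _b are one class to them, and where a whole thing is asked for, a point or a joint stands for the part that bears it (a point fixed in the world has none). Each returns a list of dicts, best first, with "conf" (0 to 1); they miss things now and then, are a little off and sometimes report something else, mostly with a low value. They report only what shows in the picture. A call takes as long as a camera call. They do not tell look-alikes from the thing itself.
- spot_in(camera, target): "location" ([column, row] in pixels, amid what is visible of it).
- mark_of(camera, target): "location" ([column, row] in pixels: a listed point, or the origin of a listed thing).
The state is a dict: "time": time; "q": joint angles; "joint_velocities": joint speeds; "joint_torque": joint torques, N m; "position": TCP position; "tool_rot": TCP orientation; "ft_force": force on the tool from outside, world axes, zero at the start; "moment": the same for the moment, N m; "grip_width": finger opening in m.
Only numpy, scipy, OpenCV 4.12 (cv2) and the standard library are available. Lean on these libraries where they do the work, as an engineer would, in place of code of your own. Each camera call takes 0.05 s, during which the arm holds its last target. There are 200 camera calls.

## Working session

There is one attempt and no reset: what is moved stays moved. The work goes in short steps, Python scripts to look and compute and a tool call to move; the robot and the scene stay as the last step left them, time stands still between calls to the robot, and variables do not carry over. Pictures are saved under pics/ and viewed, about 8 in all and at most 12, crops included, and the job is handed in when it is done.

Besides the shell and the picture viewer there is one more tool, called after "Request:" as name([rows], argument=value, ...), one row to a line, values as JSON. drive_tool: Moves the arm, as the interface text tells. Its arguments: {"type":"object","properties":{"plan":{"type":"array","items":{"type":"array","items":{"type":"number"}}},"newtons":{"type":"number"}},"required":["plan"]}

```bash
mkdir -p pics; ls; cat > h.py <<'E'
from rig import *
import numpy as np, cv2
from scipy.spatial.transform import Rotation as R
def ray(cam,px):
    c=get_calibration(cam);K=np.array([[c['fx'],0,c['cx']],[0,c['fy'],c['cy']],[0,0,1]])
    u=cv2.undistortPoints(np.array([[px]],float),K,np.array(c['D'],float))[0,0]
    d=np.array(c['rotation'])@np.array([u[0],u[1],1]);return np.array(c['origin']),d/np.linalg.norm(d)
def atz(cam,px,z):
    o,d=ray(cam,px);return o+d*(z-o[2])/d[2]
def tri(p1,p2):
    (o1,d1),(o2,d2)=ray('top',p1),ray('side',p2)
    A=np.stack([d1,-d2],1);t=np.linalg.lstsq(A,o2-o1,rcond=None)[0]
    a=o1+d1*t[0];b=o2+d2*t[1];return (a+b)/2,np.linalg.norm(a-b)
E
python3 - <<'E'
from h import *
for n in ('top','side'):
    cv2.imwrite(f'pics/{n}0.png',camera(n)); c=get_calibration(n);print(n,c)
r={}
for t in ('tray_center','cap_a_head','cap_b_head','bar_face','board','pencil','sander','tray'):
    for n in ('top','side'):
        m=mark_of(n,t); r[n]=m; print(t,n,[(np.round(x['location'],1).tolist(),round(x['conf'],2)) for x in m[:4]])
    if r['top'] and r['side']:
        print('  tri',tri(r['top'][0]['location'],r['side'][0]['location']))
print(get_obs())
E
```

```text
pics
top {'fx': 359.5434868837969, 'fy': 359.5434868837969, 'cx': 251.63896687778438, 'cy': 195.4157632112326, 'D': array([-0.07628229,  0.        ,  0.        ,  0.        ,  0.        ]), 'origin': array([ 0.36377012, -0.02004105,  1.28405429]), 'rotation': array([ 0.71588213, -0.69587716,  0.03527477, -0.04498282])}
side {'fx': 466.91216652877216, 'fy': 466.91216652877216, 'cx': 253.55792157754112, 'cy': 187.23133947026486, 'D': array([-0.00887149,  0.        ,  0.        ,  0.        ,  0.        ]), 'origin': array([-0.17554665,  0.78477843,  1.13118285]), 'rotation': array([-0.31911474,  0.87091259, -0.35090259,  0.12862508])}
tray_center top [([350.4, 207.0], 0.95), ([261.8, 186.4], 0.7), ([166.3, 144.4], 0.66), ([182.2, 252.8], 0.65)]
tray_center side [([240.5, 179.7], 0.83), ([318.5, 143.7], 0.79), ([251.2, 274.7], 0.61)]Traceback (most recent call last):
  File "<stdin>", line 9, in <module>
  File "h.py", line 11, in tri
    (o1,d1),(o2,d2)=ray('top',p1),ray('side',p2)
                    ~~~^^^^^^^^^^
  File "h.py", line 7, in ray
    d=np.array(c['rotation'])@np.array([u[0],u[1],1]);return np.array(c['origin']),d/np.linalg.norm(d)
      ~~~~~~~~~~~~~~~~~~~~~~~^~~~~~~~~~~~~~~~~~~~~~~~
ValueError: matmul: Input operand 1 has a mismatch in its core dimension 0, with gufunc signature (n?,k),(k,m?)->(n?,m?) (size 3 is different from 4)
```

```bash
sed -i "s/np.array(c\['rotation'\])@/R.from_quat(c['rotation']).as_matrix()@/" h.py
python3 - <<'E'
from h import *
a=cv2.imread('pics/top0.png');b=cv2.imread('pics/side0.png')
cv2.imwrite('pics/both0.png',cv2.resize(np.vstack([a,b]),(800,1200))[:600]);cv2.imwrite('pics/s0.png',cv2.resize(b,(800,600)))
for t in ('tray_center','cap_a_head','bar_face','board','pencil','sander'):
    r={}
    for n in ('top','side'):
        m=mark_of(n,t); r[n]=m; print(t,n,[(np.round(x['location'],1).tolist(),round(x['conf'],2)) for x in m[:5]])
    for x in r['top'][:4]:
      for y in r['side'][:4]:
        p,e=tri(x['location'],y['location'])
        if e<.012: print('  tri',np.round(p,4),round(e,4),np.round(x['location']),np.round(y['location']))
o=get_obs();print({k:np.round(v,3) for k,v in o.items()})
print(R.from_quat(o['tool_rot']).as_matrix().round(3))
E
```

```text
tray_center top [([350.4, 207.0], 0.95), ([261.8, 186.4], 0.7), ([166.3, 144.4], 0.66), ([182.2, 252.8], 0.65)]
tray_center side [([240.5, 179.7], 0.83), ([318.5, 143.7], 0.79), ([251.2, 274.7], 0.61)]
  tri [ 0.4764 -0.3504  0.0204] 0.0008 [350. 207.] [318. 144.]
  tri [0.2989 0.2353 0.0252] 0.0008 [182. 253.] [251. 275.]
cap_a_head top []
cap_a_head side [([115.1, 276.2], 0.65)]
bar_face top [([260.6, 150.5], 0.7)]
bar_face side [([221.3, 164.9], 0.95), ([157.6, 332.0], 0.65)]
  tri [ 0.6646 -0.0303  0.0319] 0.0082 [261. 150.] [221. 165.]
board top [([253.2, 186.5], 0.72)]
board side [([242.9, 192.3], 0.79), ([374.9, 152.4], 0.62)]
  tri [ 0.5417 -0.0056 -0.0017] 0.0024 [253. 186.] [243. 192.]
pencil top [([191.1, 183.1], 0.54)]
pencil side [([194.1, 228.8], 0.58)]
  tri [0.5457 0.217  0.0133] 0.003 [191. 183.] [194. 229.]
sander top [([303.9, 215.3], 0.69)]
sander side [([297.2, 172.5], 0.58)]
  tri [ 0.4455 -0.1847  0.0172] 0.007 [304. 215.] [297. 172.]
{'time': np.float64(0.8), 'q': array([-1.498,  0.527,  1.433,  0.   ,  1.181, -0.179]), 'joint_velocities': array([-0.001, -0.001, -0.001,  0.001, -0.002, -0.   ]), 'joint_torque': array([ 1.0000e-03, -4.3995e+01, -1.7698e+01,  6.3000e-02,  5.0000e-02,
       -0.0000e+00]), 'position': array([ 0.156, -0.605,  0.223]), 'tool_rot': array([ 0.089, -0.701,  0.702, -0.089]), 'ft_force': array([ 0.567, -0.536,  0.605]), 'moment': array([0.016, 0.001, 0.025]), 'grip_width': np.float64(0.087)}
[[-0.968  0.     0.249]
 [-0.249 -0.    -0.968]
 [ 0.    -1.     0.   ]]
```

View pics/both0.png

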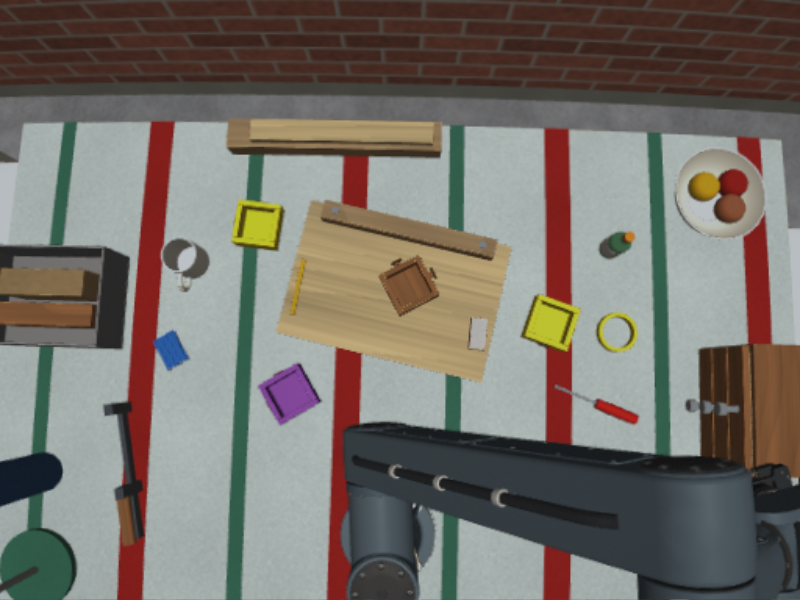

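View pics/s0.png

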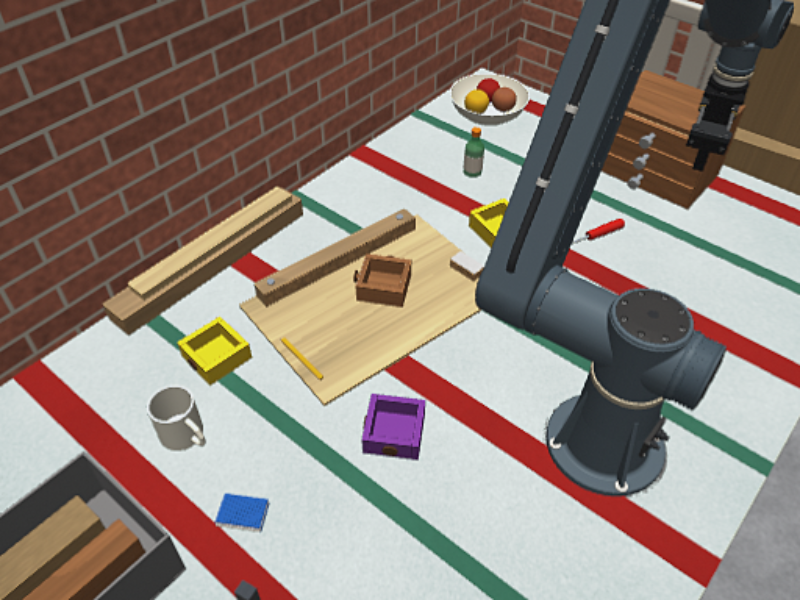

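The brown tray lies at about (262,182) in the top view and (246,178) in the side view. Its caps point up-left (cap_b) and up-right (cap_a) towards the bar, and the bar runs from (210,131) to (315,160) in the top view. I'll zoom in to get the tray and bar corners.

```bash
python3 - <<'E'
from h import *
a=cv2.imread('pics/top0.png')[120:220,195:335];b=cv2.imread('pics/side0.png')[130:205,155:275]
a=cv2.resize(a,(800,571),interpolation=cv2.INTER_CUBIC);cv2.imwrite('pics/tc.png',a)
b=cv2.resize(b,(800,500),interpolation=cv2.INTER_CUBIC);cv2.imwrite('pics/sc.png',b)
E
```

```text
(no output)
```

View pics/tc.png

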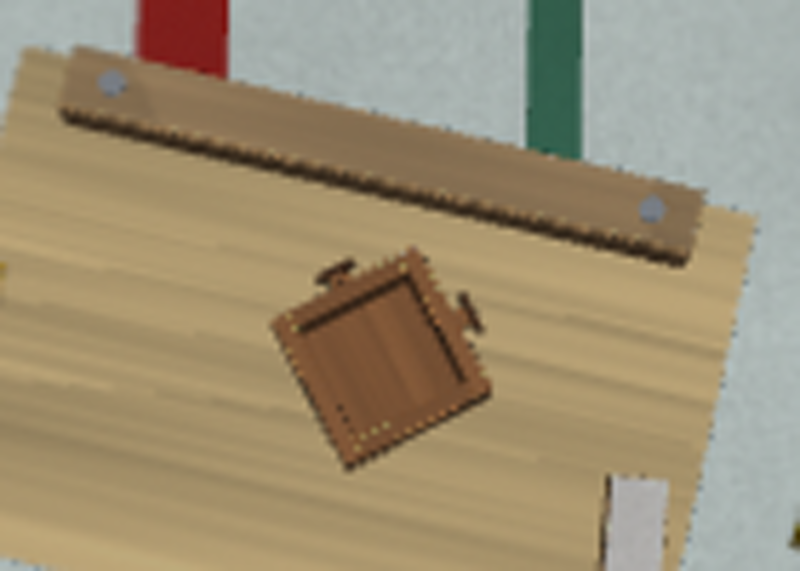

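View pics/sc.png

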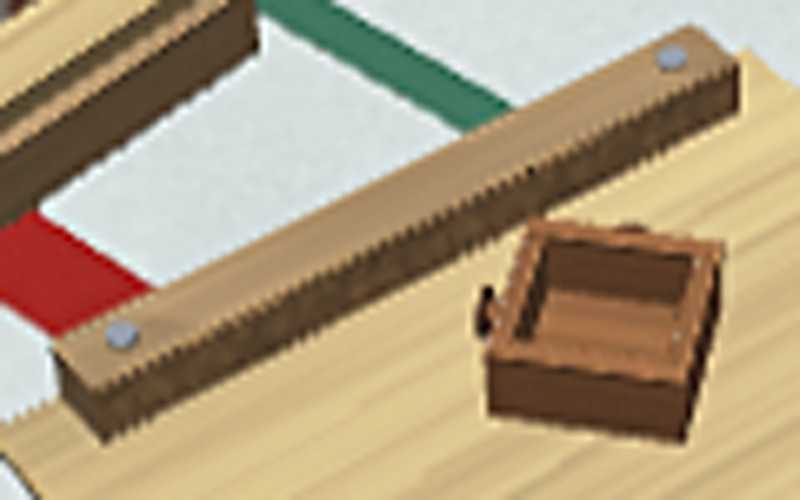

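The top crop shows the tray's rim corners at (274,322), (414,249), (491,386) and (350,463), and the bar's upper face edge from (63,109) to (687,250). The side crop shows the same rim corners at (490,352), (535,218), (724,243) and (685,380).

```bash
python3 - <<'E'
from h import *
T=np.array([(274,322),(414,249),(491,386),(350,463)])/5.714+[195,120]
S=np.array([(490,352),(535,218),(724,243),(685,380)])/6.667+[155,130]
P=[]
for t,s in zip(T,S): p,e=tri(t,s);P.append(p);print(p.round(4),round(e,4),atz('top',t,.057).round(4),atz('side',s,.057).round(4))
for Q in (np.array(P),np.array([atz('top',t,.057) for t in T]),np.array([atz('side',t,.057) for t in S])):
    b=(Q[0]-Q[3])+(Q[1]-Q[2]); a=(Q[2]-Q[1])+(Q[3]-Q[0])
    print('ctr',Q.mean(0).round(4),'yaw b',np.degrees(np.arctan2(b[1],b[0])),'yaw a',np.degrees(np.arctan2(a[1],a[0])),[np.linalg.norm(Q[i]-Q[i-1]).round(4) for i in range(4)])
bt=np.array([(63,109),(687,250)])/5.714+[195,120]; bs=np.array([(103,393),(740,67)])/6.667+[155,130]
for c,B in(('top',bt),('side',bs)):
    q=[atz(c,x,.052) for x in B];d=q[0]-q[1];print(c,np.array(q).round(4),np.linalg.norm(d),'bar normal yaw',np.degrees(np.arctan2(-d[0],d[1])))
for i in (0,1): print(tri(bt[i],bs[i]))
E
```

```text
[0.5693 0.0308 0.0535] 0.0005 [0.569  0.0308 0.057 ] [0.5667 0.0331 0.057 ]
[ 0.6161 -0.0533  0.0542] 0.0017 [ 0.6162 -0.0528  0.057 ] [ 0.6132 -0.0515  0.057 ]
[ 0.5331 -0.1022  0.0523] 0.0026 [ 0.5335 -0.1011  0.057 ] [ 0.5288 -0.099   0.057 ]
[ 0.4854 -0.0173  0.052 ] 0.0008 [ 0.4845 -0.0175  0.057 ] [ 0.4827 -0.0133  0.057 ]
ctr [ 0.551  -0.0355  0.053 ] yaw b 30.13759199920778 yaw a -149.86240800079224 [np.float64(0.0967), np.float64(0.0963), np.float64(0.0963), np.float64(0.0974)]
ctr [ 0.5508 -0.0351  0.057 ] yaw b 30.054019208203385 yaw a -149.94598079179661 [np.float64(0.0973), np.float64(0.096), np.float64(0.0958), np.float64(0.0969)]
ctr [ 0.5478 -0.0327  0.057 ] yaw b 29.157882856816517 yaw a -150.8421171431835 [np.float64(0.096), np.float64(0.0966), np.float64(0.0968), np.float64(0.0973)]
top [[ 0.6996  0.1657  0.052 ]
 [ 0.6213 -0.2195  0.052 ]] 0.39308163772681604 bar normal yaw -11.498110656827546
side [[ 0.6932  0.1699  0.052 ]
 [ 0.6119 -0.2137  0.052 ]] 0.39208037676296925 bar normal yaw -11.969455147756422
(array([0.70062251, 0.16604335, 0.04439275]), np.float64(0.0025274961297601555))
(array([ 0.6216342 , -0.22245907,  0.04135197]), np.float64(0.0044211253018497315))
```

```bash
cat >> h.py <<'E'
def go(x,y,z,yaw,cur=None):
    "row from pose cur (default measured) to tool-down pose with tool z at world yaw deg"
    if cur is None:
        o=get_obs();p,r=o['position'],R.from_quat(o['tool_rot'])
    else: p,r=np.array(cur[:3]),rot(cur[3])
    s=r.inv().apply(np.array([x,y,z])-p)*1000;v=np.degrees((r.inv()*rot(yaw)).as_rotvec())
    print(np.round(np.r_[s,v],1).tolist())
def rot(yaw):
    a=np.radians(yaw);z=np.array([np.cos(a),np.sin(a),0]);y=np.array([0,0,-1.]);return R.from_matrix(np.stack([np.cross(y,z),y,z],1))
E
python3 - <<'E'
from h import *
go(.5118,-.0563,.12,29.7)
E
```

```text
[-481.6, 102.6, -443.0, -0.0, -105.3, 0.0]
```

Request:
drive_tool([
  [-481.6,30,-443,0,-105.3,0,40],
  [-481.6,30,-443,0,-105.3,0,40],
  [-481.6,30,-443,0,-105.3,0,40],
  [-481.6,30,-443,0,-105.3,0,40],
  [-481.6,30,-443,0,-105.3,0,40],
  [-481.6,30,-443,0,-105.3,0,40],
  [-481.6,30,-443,0,-105.3,0,40],
  [-481.6,30,-443,0,-105.3,0,40],
  [-481.6,30,-443,0,-105.3,0,40],
  [-481.6,30,-443,0,-105.3,0,40],
], newtons=40)

```text
time: 1.8
position: [0.4286, -0.1846, 0.1999]
tool_rot: [-0.544, 0.451, -0.452, 0.544]
ft_force: [0.7, -1.3, -0.5]
grip_width: 0.0401
```

```bash
python3 - <<'E'
from h import *
print(get_obs()['position'],get_obs()['time'])
go(.5118,-.0563,.12,29.7)
E
```

```text
[ 0.42856297 -0.18459983  0.19994915] 1.8
[-110.7, 79.9, 105.6, -0.0, -19.0, 0.1]
```

Request:
drive_tool([
  [-110.7,80,105.6,0,-19,0,40],
  [-110.7,80,105.6,0,-19,0,40],
  [-110.7,80,105.6,0,-19,0,40],
  [-110.7,80,105.6,0,-19,0,40],
  [-110.7,80,105.6,0,-19,0,40],
  [-110.7,80,105.6,0,-19,0,40],
  [-110.7,80,105.6,0,-19,0,40],
])

```text
time: 2.5
position: [0.5114, -0.0593, 0.1203]
tool_rot: [0.61, -0.357, 0.358, -0.61]
ft_force: [-0.6, -0.1, 0.3]
grip_width: 0.0399
```

```bash
python3 - <<'E'
from h import *
print(get_obs()['position'],get_obs()['time'])
go(.5118,-.0563,.026,29.7)
a=camera('top')[120:220,195:335];b=camera('side')[130:205,155:275]
cv2.imwrite('pics/m1.png',np.vstack([cv2.resize(a,(420,300)),cv2.resize(b,(420,262))]))
E
```

```text
[ 0.51141593 -0.05930821  0.12029861] 2.5
[-2.5, 94.3, 1.8, -0.0, -0.4, 0.1]
```

View pics/m1.png

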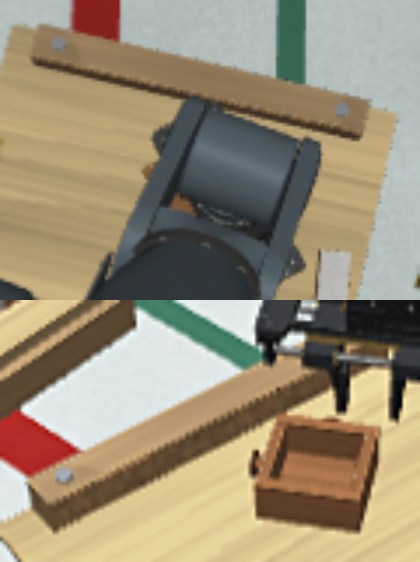

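The fingers straddle the tray's -y wall: the inner finger shows at (343,410) and the outer at (397,415) in the side crop. I'll go down and grip.

Request:
drive_tool([
  [-2.5,30,1.8,0,0,0,40],
  [-2.5,60,1.8,0,0,0,40],
  [-2.5,75,1.8,0,0,0,40],
  [-2.5,85,1.8,0,0,0,40],
  [-2.5,94,1.8,0,0,0,40],
  [-2.5,94,1.8,0,0,0,40],
  [-2.5,94,1.8,0,0,0,40],
])

```text
time: 3.3
position: [0.5122, -0.0556, 0.0261]
tool_rot: [-0.61, 0.357, -0.357, 0.61]
ft_force: [-0.3, -0.2, 1.2]
grip_width: 0.0402
```

Request:
drive_tool([
  [0,0,0,0,0,0,5],
  [0,0,0,0,0,0,5],
  [0,0,0,0,0,0,5],
  [0,0,0,0,0,0,5],
  [0,0,0,0,0,0,5],
  [0,0,0,0,0,0,5],
  [0,0,0,0,0,0,5],
])

```text
time: 4.0
position: [0.5123, -0.0552, 0.0259]
tool_rot: [-0.61, 0.357, -0.357, 0.611]
ft_force: [1.1, 1.3, 3.6]
grip_width: 0.0117
```

```bash
python3 - <<'E'
from h import *
o=get_obs();print(o['position'],o['time'],o['ft_force'],o['grip_width'])
a=camera('top');b=camera('side')[130:205,155:275]
cv2.imwrite('pics/m2.png',cv2.resize(b,(640,400)))
E
```

```text
[ 0.51231438 -0.05521803  0.02591434] 4.0 [1.09145557 1.33645375 3.59614929] 0.011717779419151097
```

View pics/m2.png

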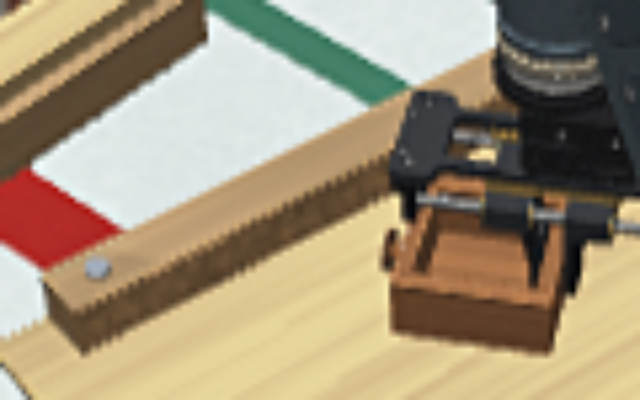

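```bash
python3 - <<'E'
from h import *
go(.5291,-.0181,.031,-11.7)
E
```

```text
[-24.1, -5.1, 32.8, -0.1, 41.1, 0.0]
```

Request:
drive_tool([
  [0,-5,0,0,0,0,5],
  [-4,-5,5,0,7,0,5],
  [-8,-5,11,0,14,0,5],
  [-12,-5,17,0,21,0,5],
  [-16,-5,22,0,28,0,5],
  [-20,-5,28,0,35,0,5],
  [-24,-5,33,0,41.1,0,5],
  [-24,-5,33,0,41.1,0,5],
  [-24,-0.5,33,0,41.1,0,5],
  [-24,-0.5,33,0,41.1,0,5],
])

```text
time: 5.1
position: [0.5282, -0.0182, 0.0259]
tool_rot: [-0.447, 0.548, -0.548, 0.447]
ft_force: [0.2, 0.2, -2.1]
grip_width: 0.0114
```

```bash
python3 - <<'E'
from h import *
o=get_obs();print(o['position'],o['time'],o['ft_force'],o['grip_width'])
p=o['position'];n=R.from_euler('z',-11.7,degrees=True).apply([1,0,0]);print('TCP to face',n@(np.array([.6585,-.0245,0])-p))
go(*(p+n*.02),-11.7)
a=camera('top')[120:220,195:335];b=camera('side')[130:205,155:275]
cv2.imwrite('pics/m3.png',np.vstack([cv2.resize(a,(420,300)),cv2.resize(b,(420,262))]))
E
```

```text
[ 0.52819209 -0.01823904  0.02588534] 5.1 [ 0.21671873  0.21233254 -2.08744885] 0.01141856621375095
TCP to face 0.12887011701462742
[0.0, -0.0, 20.0, 0.1, 0.1, 0.0]
```

View pics/m3.png

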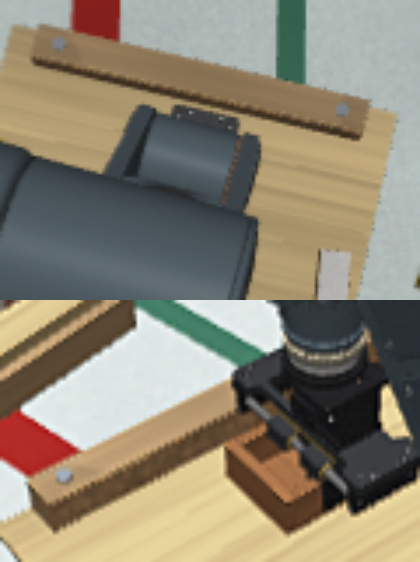

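The tray now stands square to the bar, with cap_b facing it. I'll advance and watch the force.

Request:
drive_tool([
  [0,0,5,0,0,0,5],
  [0,0,10,0,0,0,5],
  [0,0,15,0,0,0,5],
  [0,0,18,0,0,0,5],
  [0,0,20,0,0,0,5],
  [0,0,22,0,0,0,5],
  [0,0,24,0,0,0,5],
], newtons=60)

```text
time: 5.9
position: [0.5493, -0.0223, 0.0259]
tool_rot: [-0.448, 0.55, -0.547, 0.445]
ft_force: [-7.7, 1.4, 2.9]
grip_width: 0.0114
```

Request:
drive_tool([
  [0,0,1,0,0,0,5],
  [0,0,2,0,0,0,5],
  [0,0,3,0,0,0,5],
  [0,0,3,0,0,0,5],
])

```text
time: 6.3
position: [0.552, -0.0228, 0.026]
tool_rot: [-0.448, 0.55, -0.547, 0.445]
ft_force: [-6.7, 0.5, 0.6]
grip_width: 0.0118
```

Request:
drive_tool([
  [0,0,1,0,0,0,5],
  [0,0,2,0,0,0,5],
  [0,0,3,0,0,0,5],
  [0,0,3,0,0,0,5],
])

```text
time: 6.7
position: [0.5546, -0.0233, 0.026]
tool_rot: [-0.448, 0.55, -0.546, 0.445]
ft_force: [-6.3, 0.7, 1.9]
grip_width: 0.0114
```

Request:
drive_tool([
  [0,0,1,0,0,0,5],
  [0,0,2,0,0,0,5],
  [0,0,2,0,0,0,5],
])

```text
time: 7.0
position: [0.5564, -0.0237, 0.026]
tool_rot: [-0.448, 0.551, -0.546, 0.445]
ft_force: [-6.8, 0.3, 2.4]
grip_width: 0.0118
```

Request:
drive_tool([
  [0,0,1,0,0,0,5],
  [0,0,2,0,0,0,5],
  [0,0,2,0,0,0,5],
])

```text
time: 7.3
position: [0.5581, -0.024, 0.026]
tool_rot: [-0.448, 0.551, -0.546, 0.445]
ft_force: [-7.1, 0.4, 1.8]
grip_width: 0.0117
```

Request:
drive_tool([
  [0,0,1,0,0,0,5],
  [0,0,2,0,0,0,5],
  [0,0,2,0,0,0,5],
])

```text
time: 7.6
position: [0.5588, -0.0242, 0.026]
tool_rot: [-0.449, 0.551, -0.545, 0.444]
ft_force: [-9.1, 1.3, 4.7]
grip_width: 0.0116
```

Request:
drive_tool([
  [0,0,1,0,0,0,5],
  [0,0,2,0,0,0,5],
  [0,0,2,0,0,0,5],
])

```text
time: 7.9
position: [0.5588, -0.0241, 0.0259]
tool_rot: [-0.45, 0.552, -0.544, 0.443]
ft_force: [-12.1, 2.0, 7.4]
grip_width: 0.0114
```

Request:
drive_tool([
  [0,0,1,0,0,0,5],
  [0,0,2,0,0,0,5],
  [0,0,2,0,0,0,5],
])

```text
time: 8.2
position: [0.5588, -0.0241, 0.0259]
tool_rot: [-0.451, 0.553, -0.543, 0.442]
ft_force: [-15.6, 1.5, 9.7]
grip_width: 0.0115
```

```bash
python3 - <<'E'
from h import *
o=get_obs();print(o['position'],o['ft_force'],o['moment']);print(R.from_quat(o['tool_rot']).as_matrix().round(4))
E
```

```text
[ 0.55876792 -0.0241121   0.02592084] [-15.61529909   1.54989939   9.69811007] [ 0.05655265  1.7322643  -0.14784123]
[[-0.2026 -0.0184  0.9791]
 [-0.9793  0.0038 -0.2026]
 [-0.     -0.9998 -0.0188]]
```

Hard stop: at 15.6 N there is no further motion, and the TCP-to-face distance is 97.7 mm against 98 expected for home. I'll retract, release and regrasp.

Request:
drive_tool([
  [0,0,-10,0,0,0,5],
  [0,0,-20,0,0,0,5],
  [0,0,-30,0,0,0,5],
  [0,0,-38,0,0,0,5],
  [0,0,-38,0,0,0,5],
  [0,0,-38,0,0,0,40],
  [0,0,-38,0,0,0,40],
  [0,0,-38,0,0,0,40],
  [0,0,-38,0,0,0,40],
])

```text
time: 9.1
position: [0.5317, -0.0188, 0.0264]
tool_rot: [0.446, -0.548, 0.549, -0.447]
ft_force: [-0.0, -0.1, 0.1]
grip_width: 0.035
```

```bash
python3 - <<'E'
from h import *
o=get_obs();p=o['position'];print(p,o['ft_force'],o['time'],o['q'].round(3),o['grip_width'],R.from_quat(o['tool_rot']).as_matrix()[:,2].round(4))
c=p+R.from_euler('z',-11.7,degrees=True).apply([.044,0,0]);print('tray',c)
w=c+R.from_euler('z',78.3,degrees=True).apply([.044,0,0]);print('wall',w)
go(w[0],w[1],.11,-101.7);go(w[0],w[1],.11,78.3)
E
```

```text
[ 0.53167926 -0.01880343  0.02643055] [-0.01681203 -0.07220255  0.07273204] 9.1 [-0.246  0.717  1.808 -0.     0.615 -0.041] 0.034985506567714375 [ 0.9791 -0.2033  0.0017]
tray [ 0.57476507 -0.02772607  0.02643055]
wall [0.58368771 0.01535973 0.02643055]
[-44.0, -83.5, 44.1, -0.1, 90.0, -0.1]
[-44.0, -83.5, 44.1, -0.1, -90.0, 0.1]
```

Request:
drive_tool([
  [0,-40,0,0,0,0,40],
  [0,-84,0,0,0,0,40],
  [-10,-84,10,0,8,0,40],
  [-16,-84,16,0,16,0,40],
  [-20,-84,20,0,24,0,40],
  [-25,-84,25,0,32,0,40],
  [-30,-84,30,0,40,0,40],
  [-35,-84,35,0,48,0,40],
  [-40,-84,40,0,56,0,40],
  [-44,-84,44,0,64,0,40],
])

```text
time: 10.1
position: [0.5834, 0.0157, 0.1103]
tool_rot: [0.086, -0.702, 0.702, -0.086]
ft_force: [0.3, 0.5, 0.2]
grip_width: 0.0398
```

Request:
drive_tool([
  [0,0,0,0,8,0,40],
  [0,0,0,0,16,0,40],
  [0,0,0,0,24,0,40],
  [0,0,0,0,26,0,40],
  [0,0,0,0,26,0,40],
  [0,0,0,0,26,0,40],
])

```text
time: 10.7
position: [0.5829, 0.0156, 0.1102]
tool_rot: [0.072, 0.703, -0.703, -0.072]
ft_force: [-0.7, -0.1, -0.7]
grip_width: 0.04
```

```bash
python3 - <<'E'
from h import *
go(.5837,.0154,.026,-101.7)
a=camera('top')[120:220,195:335];b=camera('side')[130:205,155:275]
cv2.imwrite('pics/m4.png',cv2.resize(b,(800,500),interpolation=cv2.INTER_CUBIC))
E
```

```text
[-0.8, 84.2, 0.0, 0.0, 0.0, -0.0]
```

View pics/m4.png

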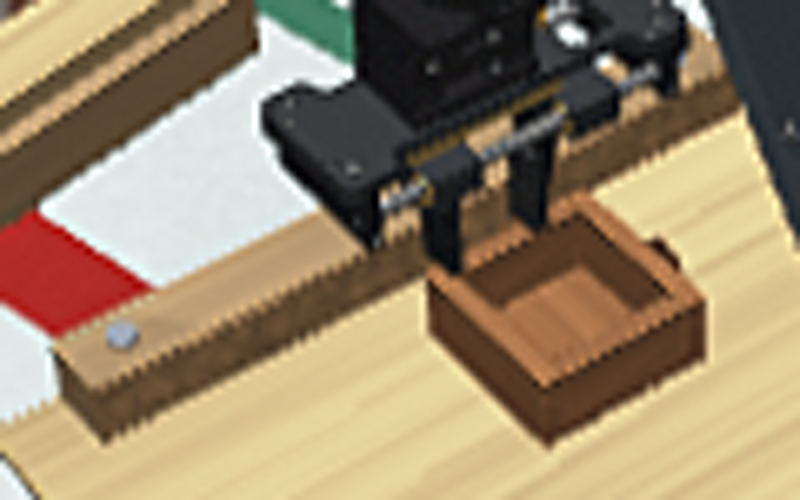

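cap_b no longer stands out, and cap_a shows at (660,250). The rim corners are at (430,278), (548,385), (703,300) and (583,195). I'll check the tray pose before descending.

```bash
python3 - <<'E'
from h import *
S=np.array([(430,278),(548,385),(703,300),(583,195)])/6.667+[155,130]
Q=np.array([atz('side',s,.057) for s in S]);print(Q.round(4),Q.mean(0));d=Q[2]-Q[1]+Q[3]-Q[0];print(np.degrees(np.arctan2(d[1],d[0])))
E
```

```text
[[ 0.6239  0.0144  0.057 ]
 [ 0.5306  0.0315  0.057 ]
 [ 0.5109 -0.0609  0.057 ]
 [ 0.606  -0.08    0.057 ]] [ 0.56785201 -0.0237469   0.057     ]
-101.37645864302901
```

Request:
drive_tool([
  [0,30,0,0,0,0,40],
  [0,60,0,0,0,0,40],
  [0,75,0,0,0,0,40],
  [0,84,0,0,0,0,40],
  [0,84,0,0,0,0,40],
  [0,84,0,0,0,0,5],
  [0,84,0,0,0,0,5],
  [0,84,0,0,0,0,5],
  [0,84,0,0,0,0,5],
  [0,84,0,0,0,0,5],
], newtons=50)

```text
time: 11.8
position: [0.5831, 0.0155, 0.0268]
tool_rot: [-0.073, -0.703, 0.703, 0.072]
ft_force: [-0.1, -0.0, 2.5]
grip_width: 0.0117
```

```bash
python3 - <<'E'
from h import *
o=get_obs();print(o['position'],o['ft_force'],o['time'],o['grip_width'])
go(.5250,-.0174,.026,-11.7)
E
```

```text
[0.58314655 0.01554177 0.02678775] [-0.12273201 -0.00358519  2.45610863] 11.8 0.01169396676129982
[50.2, 0.7, 44.1, -0.0, -90.0, -0.1]
```

Request:
drive_tool([
  [0,-5,0,0,0,0,5],
  [12,-5,10,0,0,0,5],
  [24,-5,20,0,-7,0,5],
  [36,-5,30,0,-14,0,5],
  [50,-5,44,0,-21,0,5],
  [50,-5,44,0,-28,0,5],
  [50,-5,44,0,-35,0,5],
  [50,-5,44,0,-42,0,5],
  [50,-5,44,0,-49,0,5],
  [50,-5,44,0,-56,0,5],
])

```text
time: 12.8
position: [0.5242, -0.0172, 0.0309]
tool_rot: [-0.269, 0.655, -0.654, 0.268]
ft_force: [-0.0, -0.4, -3.8]
grip_width: 0.0117
```

Request:
drive_tool([
  [0,0,0,0,-7,0,5],
  [0,0,0,0,-14,0,5],
  [0,0,0,0,-21,0,5],
  [0,0,0,0,-28,0,5],
  [0,0,0,0,-34,0,5],
  [0,0,0,0,-34,0,5],
  [0,4.5,0,0,-34,0,5],
  [0,5,0,0,-34,0,5],
])

```text
time: 13.6
position: [0.5249, -0.0173, 0.0267]
tool_rot: [0.446, -0.549, 0.549, -0.446]
ft_force: [-2.6, 0.4, 8.4]
grip_width: 0.0115
```

```bash
python3 - <<'E'
from h import *
o=get_obs();p=o['position'];print(p,o['ft_force'],o['time'],o['grip_width'],R.from_quat(o['tool_rot']).as_matrix()[:,2])
n=R.from_euler('z',-11.7,degrees=True).apply([1,0,0]);print('TCP to face',n@(np.array([.6585,-.0245,0])-p))
a=camera('top');b=camera('side')[130:205,155:275]
cv2.imwrite('pics/m5.png',cv2.resize(b,(640,400),interpolation=cv2.INTER_CUBIC))
E
```

```text
[ 0.52491449 -0.01729857  0.02666324] [-2.64671029  0.35731916  8.38852823] 13.6 0.011479884123539062 [ 9.78739737e-01 -2.05106062e-01  1.73633761e-04]
TCP to face 0.13227033447990807
```

View pics/m5.png

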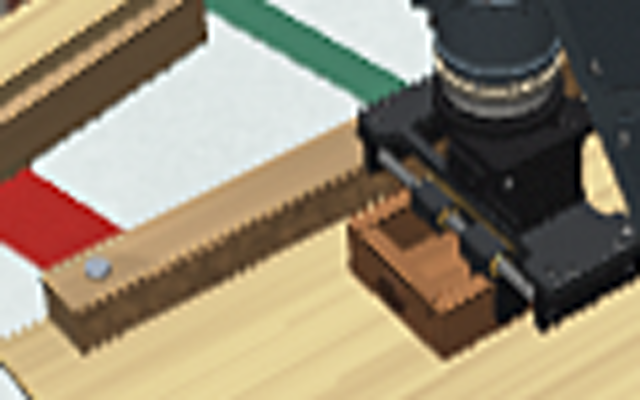

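The tray is square again, with cap_b now on its left side at (392,285) and cap_a facing the bar. I'll press in the same way.

Request:
drive_tool([
  [0,-0.7,5,0,0,0,5],
  [0,-0.7,10,0,0,0,5],
  [0,-0.7,14,0,0,0,5],
  [0,-0.7,17,0,0,0,5],
  [0,-0.7,20,0,0,0,5],
  [0,-0.7,22,0,0,0,5],
  [0,-0.7,24,0,0,0,5],
  [0,-0.7,26,0,0,0,5],
  [0,-0.7,28,0,0,0,5],
], newtons=60)

```text
time: 14.6
position: [0.549, -0.0223, 0.0267]
tool_rot: [-0.448, 0.55, -0.546, 0.445]
ft_force: [-9.8, 0.8, 6.3]
grip_width: 0.0115
```

Request:
drive_tool([
  [0,0,1,0,0,0,5],
  [0,0,2,0,0,0,5],
  [0,0,3,0,0,0,5],
  [0,0,4,0,0,0,5],
  [0,0,4,0,0,0,5],
])

```text
time: 15.1
position: [0.5519, -0.0227, 0.0267]
tool_rot: [-0.448, 0.551, -0.546, 0.444]
ft_force: [-9.2, 1.8, 4.7]
grip_width: 0.0117
```

Request:
drive_tool([
  [0,0,1,0,0,0,5],
  [0,0,2,0,0,0,5],
  [0,0,3,0,0,0,5],
  [0,0,3,0,0,0,5],
])

```text
time: 15.5
position: [0.5548, -0.0233, 0.0267]
tool_rot: [-0.448, 0.551, -0.546, 0.444]
ft_force: [-8.5, 1.2, 5.5]
grip_width: 0.0113
```

Request:
drive_tool([
  [0,0,1,0,0,0,5],
  [0,0,2,0,0,0,5],
  [0,0,3,0,0,0,5],
  [0,0,4,0,0,0,5],
  [0,0,4,0,0,0,5],
])

```text
time: 16.0
position: [0.5585, -0.024, 0.0267]
tool_rot: [-0.448, 0.551, -0.546, 0.444]
ft_force: [-10.2, 1.8, 5.6]
grip_width: 0.0116
```

Request:
drive_tool([
  [0,0,1,0,0,0,5],
  [0,0,2,0,0,0,5],
  [0,0,3,0,0,0,5],
  [0,0,3,0,0,0,5],
])

```text
time: 16.4
position: [0.5588, -0.0241, 0.0267]
tool_rot: [-0.45, 0.552, -0.544, 0.443]
ft_force: [-14.0, 1.8, 9.6]
grip_width: 0.0113
```

Request:
drive_tool([
  [0,0,1,0,0,0,5],
  [0,0,2,0,0,0,5],
  [0,0,2,0,0,0,5],
])

```text
time: 16.7
position: [0.5587, -0.0241, 0.0267]
tool_rot: [-0.451, 0.554, -0.543, 0.442]
ft_force: [-16.7, 1.6, 13.4]
grip_width: 0.0116
```

Hard stop again at the same place, x = 0.5588, with 16.7 N. I'll back off, release and move clear.

Request:
drive_tool([
  [0,0,-10,0,0,0,5],
  [0,0,-20,0,0,0,5],
  [0,0,-28,0,0,0,5],
  [0,0,-28,0,0,0,5],
  [0,0,-28,0,0,0,40],
  [0,0,-28,0,0,0,40],
  [0,0,-28,0,0,0,40],
  [0,0,-28,0,0,0,40],
  [0,0,-28,0,0,0,40],
])

```text
time: 17.6
position: [0.5409, -0.0207, 0.0269]
tool_rot: [0.446, -0.548, 0.549, -0.446]
ft_force: [0.5, -0.3, -0.1]
grip_width: 0.0381
```

Request:
drive_tool([
  [0,-30,0,0,0,0,40],
  [0,-70,0,0,0,0,40],
  [0,-120,0,0,0,0,40],
  [0,-170,0,0,0,0,40],
  [50,-170,0,0,0,0,40],
  [100,-170,0,0,0,0,40],
  [150,-170,0,0,0,0,40],
  [200,-170,0,0,0,0,40],
  [250,-170,0,0,0,0,40],
  [300,-170,0,0,0,0,40],
])

```text
time: 18.6
position: [0.4788, -0.3161, 0.1969]
tool_rot: [0.446, -0.548, 0.549, -0.446]
ft_force: [1.0, -0.3, 0.4]
grip_width: 0.04
```

Request:
drive_tool([
  [0,0,0,0,0,0,40],
  [0,0,0,0,0,0,40],
])

```text
time: 18.8
position: [0.4789, -0.3153, 0.1965]
tool_rot: [-0.445, 0.549, -0.549, 0.446]
ft_force: [-1.1, -0.2, 1.2]
grip_width: 0.0399
```

```bash
python3 - <<'E'
from h import *
o=get_obs();print(o['position'],o['ft_force'],o['time'])
A=camera('top');B=camera('side')
a=A[130:210,220:300];b=B[130:205,155:275]
cv2.imwrite('pics/m6.png',np.hstack([cv2.resize(a,(300,300),interpolation=cv2.INTER_CUBIC),cv2.resize(b,(480,300),interpolation=cv2.INTER_CUBIC)]))
for t in ('tray_center','pencil','sander'):
  for n in ('top','side'): print(t,n,[(np.round(x['location'],1).tolist(),round(x['conf'],2)) for x in mark_of(n,t)[:5]])
E
```

```text
[ 0.47885927 -0.31534259  0.19654759] [-1.12994748 -0.17547616  1.17182216] 18.8
tray_center top [([185.0, 250.4], 0.8), ([262.9, 174.8], 0.78), ([164.9, 145.2], 0.73), ([122.8, 170.5], 0.56), ([347.9, 206.9], 0.47)]
tray_center side [([235.6, 175.7], 0.97), ([139.6, 225.2], 0.88), ([254.0, 272.3], 0.61)]
pencil top [([189.5, 184.8], 0.52)]
pencil side [([116.5, 275.0], 0.57), ([194.5, 230.0], 0.43)]
sander top [([304.1, 213.7], 0.77)]
sander side [([298.1, 173.6], 0.65)]
```

View pics/m6.png

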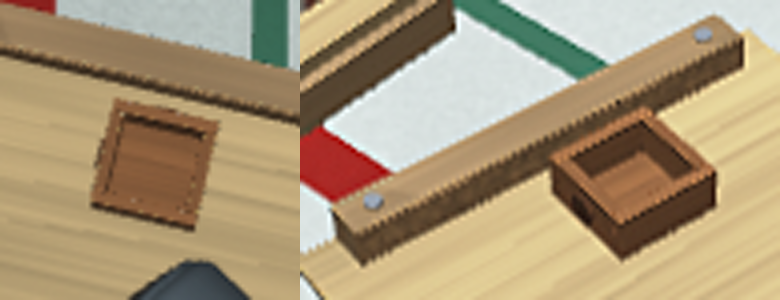

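Both caps sit close to the walls: cap_b shows at (580,207) in the side crop, and only a sliver of cap_a at (170,108) in the top crop. The tray lies flat and released, and the pencil and sander haven't moved.

```bash
python3 -c "
from rig import *
print(hand_in())"
```

```text
the job is handed in; nothing more can be done
None
```

Both caps are pressed home and the tray lies flat and released on the board in front of the bar. I handed the job in at about 19 s on the robot's clock; it gives no verdict.

- **How it went:** I gripped the plain wall opposite cap_b and pushed cap_b against the cork. I then regripped the wall opposite cap_a, turned the tray 90° and pushed cap_a the same way. The gripper never touched the caps.
- **Pressing checks:** Each cap slid at about 7–10 N. Both then stopped hard at the same tool position (x = 0.5588), at 15.6 N for cap_b and 16.7 N for cap_a. For cap_b the tool was 97.7 mm from the cork, against 98 mm expected for a cap fully home. Cap_a was gripped the same way and stopped at the same position.
- **Final pictures:** Both heads sit close to their walls and the tray is flat. Pencil and sander marks are within about 2 pixels of the start; I did not re-measure the other bystanders.
- **Disagreements:** The two cameras differed by about 3–6 mm on the tray and bar positions, so I relied on force to find the end of each press. In the last side picture the top-ranked pencil match was a false hit; the lower-ranked one matched its starting place.

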